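# Prop the drying cupboard's door open with its stay

### The arm

A 6-joint arm with a two-finger parallel gripper is mounted at the origin on the work surface; the furniture and walls round the work are solid. World frame = base frame: x ahead of the robot, y to its left, z up, the work surface at z = 0. Lengths are in m, angles in rad, forces in N, time in s.
With the tool pointing down it reaches from about 0.375 to 0.975 m from the base axis. Payload 3.8 kg.
Tool frame: the origin (TCP) lies on the centre line of the jaws, within the pads' length; the fingertips stand 22 mm ahead of it and the grasp point (between the pads) lies 3 mm ahead of it; z points along the fingers, x is the direction in which the jaws open and shut, and the axes are right-handed (so a half turn about z gives the same grasp; the last joint's range is limited). The gripper opens to 85 mm and grips with 20 to 120 N. Pads are 22 mm wide; open, the fingers measure 114 mm over their backs; the gripper's body (76 mm by 85 mm) begins 54 mm behind the grasp point. The pads swing forward as they close: fully open they stand 13 mm farther back than shut.
Start: joints at [1.219, 0.264, 1.604, -0, 1.274, -0.037], TCP at [0.209, 0.642, 0.253] pointing down, gripper open.
Joint ranges: [-2.63, 2.63], [-0.94, 2.18], [0.31, 2.57], [-1.31, 4.45], [0, 2.66], [-2.55, 2.55]. Speed limits (rad/s): [2.57, 2.57, 3.14, 3.14, 3.14, 3.14].

### API

Orientations are given as a rotation vector (axis times angle).
In Python, from workcell import bot, viewer gives the robot as it stands.
- The arm moves only by the tool move_arm, never from a script. Its argument "series" is text: rows parted by semicolons, each of 7 numbers parted by spaces: the turn, a rotation vector about the tool's x, y, z scaled (see below), then the shift along the tool's x, y, z scaled (see below), then the opening, from -1 (shut) to 1 (fully open). A call has exactly 8 rows; each row is the pose to reach, as a shift and turn from the pose commanded when the call began, along the tool's axes at that moment; what a row does not reach only later rows make up. The controller multiplies each number of a shift by 100 mm and each number of a turn by 120 degrees. A row lasts 1/10 s, in which the tool goes at most 50 mm and 8.59 degrees, less where a joint would pass 70% of its speed; a pose out of reach is approached as far as the arm can. A call with a number of a shift or a turn outside -1 to 1 is refused whole. A call with a gripper value outside its range is refused whole. The fingers move at their own pace and stop on an object; "squeeze" is the grip in N (left out, the last holds). Time passes only in rows, so rows that repeat a pose let the fingers close, or fill a call up. It gives the time, the measured TCP pose, the force and the opening at its end, in the units of the state.
- bot.read_state(): the state, without advancing time (a new reading comes with each control period).
- viewer.read_camera(name): name is "scene" or "side" or "wrist"; returns a dict with "pixels" (480x640x3 uint8, red, green, blue), "K" (3x3 intrinsics, pixels), "world_to_cam" (4x4, takes a point from world to camera coordinates); the wrist camera has in their place "mount" (4x4, takes a point from camera to tool coordinates, whose origin is the TCP and whose axes are the tool frame's). Camera axes: x right, y up, looking along -z (the intrinsics and any distortion apply to the point x, -y, -z); pixel columns grow to the right and rows downward; lengths in m; the calibration is good to about 2 mm. A picture is of the moment at which its call begins: read the wrist's pose just before it. There is no depth.
- bot.finish_job(): hands the job in, once; it reports no verdict.
The state is a dict: "time": time; "q": joint angles; "joint_vel": joint speeds; "joint_torque": joint torques, N m; "tool_pos": TCP position; "tcp_rot": TCP orientation; "wrist_force": force on the tool from outside, world axes, zero at the start; "torque": the same for the moment, N m; "width": opening from 0.0 (shut) to 1.0 (fully open).
Only numpy, scipy, OpenCV 4.12 (cv2) and the standard library are available. Lean on these libraries where they do the work, as an engineer would, in place of code of your own. Each camera call takes 0.05 s, during which the arm holds its last target.

### The job

Prop the drying cupboard's door open at the middle setting: swing the door open, lift the steel stay bar by its red knob and drop its middle hole over the brass peg on the cupboard's top so that the bar lies flat. Then turn the brass catch by its black post all the way round, until its arm lies across the bar and keeps it down. Leave the bottles and the mug standing where they are.

Things in the scene. Friction and masses are not known exactly. Their poses are not given: they have to be found in the camera images.
- cabinet: grey metal drying cupboard, 126 x 230 mm, 150 mm tall, fixed to the table; its green glazed door is on its -x side. Origin on the table under it: its box reaches x = -42 to +84 mm and y = -115 to +115 mm of its own frame; z up. In this frame, seen from above, the door's hinge axis is at (-50, +100), the peg at (-5, 0), the catch's pivot at (+20, -40) mm.
- door (a joint): opening angle of the door about its vertical hinge, 0 shut to 1.1; opening swings its free edge out towards the cupboard's own -x. In the cupboard's frame the door points from its hinge along (-sin, -cos) of this angle. Stiff: it stays where it is left (about 0.12 N m). The middle hole fits the peg at about 0.60, the near hole at about 0.37, the far hole at about 0.84.
- door_hinge (a point): point on the door's hinge axis at the height of the door's top (150 mm above the table)
- door_pull (a point): centre (half-way up) of the black upright pull that stands on the door's top 192 mm from the hinge axis: round, 15 mm thick, 48 mm tall (18 mm thick flare at its foot and head); the point is 26 mm above the door's top
- stay_pivot (a point): where the stay bar is pinned to the door's top, 150 mm from the hinge axis, 162 mm above the table, at half the bar's thickness: here it swings about the vertical and lifts about a level pin. Its x axis points along the bar as seen from above.
- stay_swing (a joint): swing of the stay bar about the vertical through its pivot, 0 to 2.0: at 0 it lies along the door towards the hinge, and it grows as the bar turns from there (clockwise from above) to point away from the door, over the cupboard. Turns easily. About 0.79 when the middle hole is on the peg.
- stay_lift (a joint): lift of the stay bar: 0 level (a stop; it falls back to it when let go), up to 1.0 with its knob end raised. Level, its underside is 8 mm above the cupboard's top, and it strikes the side of the peg (19.5 mm tall); it must be raised to pass over the peg.
- stay_knob (a point): centre of the grip of the red upright knob at the bar's far end, 184 mm from the pivot: round, 18 mm thick, 44 mm tall, standing on the bar's top; the point is 20 mm above the bar's top (24 mm above the bar's mid-plane)
- hole_mid (a point): centre of the middle one of the bar's three holes, 132 mm from the pivot. The bar is 8 mm thick and 28 mm wide there; the holes are 14 mm wide, 25 mm apart (107, 132 and 157 mm from the pivot). x points along the bar to the knob.
- peg_top (a point): top of the fixed brass peg on the cupboard's top: 10 mm thick, 19.5 mm tall, with a tapered tip; when seated, the level bar's top is 3.5 mm below this point
- catch (a joint): turn of the brass catch, 0 parked to 1.571 (a stop) with its arm lying across the bar; grows clockwise seen from above. Stays where it is left (about 0.015 N m). Its arm is 13 mm wide, reaches 45 mm from the pivot on the side away from the post, and passes 6 mm above the seated bar, so it must stay parked until the bar is down.
- catch_pivot (a point): the catch's vertical axis, 25 mm above the cupboard's top. Its x axis points from the axis to the black post.
- catch_post (a point): centre of the grip of the black upright post on the catch's tail, 40 mm from the catch's axis: round, 14 mm thick, 37 mm tall; the point is 18 mm above the catch's upper face
- bottle_violet: bystander: white and black squeeze bottle with violet paint, 65 mm thick, 154 mm tall, standing; origin under its centre
- mug: bystander: white glazed mug, 78 x 110 x 94 mm, standing; origin under its centre
- bottle_brown: bystander: squeeze bottle with brown paint, 65 mm thick, 156 mm tall, standing; origin under its centre

How it is judged:
By the outcome, as a careful person would: the job done as asked, in the order asked, and still so for the second after the job is handed in, with the robot touching nothing.
It also fails if it takes over 58 s, if anything falls off the work surface, if the arm or the gripper's body presses on something with over 40 N, if the wrist force passes 120 N, or if a joint passes its speed limit or range.

## Working session

There is one attempt and no reset: what is moved stays moved. The work goes in short steps, Python scripts to look and compute and a tool call to move; the robot and the scene stay as the last step left them, time stands still between calls to the robot, and variables do not carry over. Pictures are saved under pics/ and viewed, and the job is handed in when it is done.

Besides the shell and the picture viewer there is one more tool, called after ">>>" by a JSON object that holds its "api" and its "payload". move_arm: Moves the arm, as the interface text tells. Its arguments: {"type":"object","properties":{"series":{"type":"string"},"squeeze":{"type":"number"}},"required":["series"]}

```bash
mkdir -p pics
python3 - <<'E'
from workcell import bot, viewer
import cv2,numpy as np
s=bot.read_state(); print({k:np.round(v,4).tolist() for k,v in s.items()})
for n in ["scene","side","wrist"]:
    c=viewer.read_camera(n)
    cv2.imwrite(f"pics/{n}0.png",c["pixels"][:,:,::-1])
    print(n,[(k,np.round(c[k],4).tolist()) for k in c if k!="pixels"])
E
```

```text
{'time': 0.0, 'q': [1.2191, 0.2648, 1.6054, 0.0, 1.2737, -0.0369], 'joint_vel': [-0.0006, -0.0007, 0.0009, -0.0011, 0.002, 0.0003], 'joint_torque': [-0.0013, -51.5134, -36.7304, -0.0005, 0.0134, -0.0], 'tool_pos': [0.2088, 0.6412, 0.2519], 'tcp_rot': [2.5412, 1.845, -0.0029], 'wrist_force': [-0.421, -0.8854, -0.1304], 'torque': [0.0176, 0.0037, 0.0056], 'width': 1.0008}
scene [('K', [[455.0088, 0.0, 322.1588], [0.0, 455.0088, 230.206], [0.0, 0.0, 1.0]]), ('world_to_cam', [[0.9103, -0.4139, 0.0099, -0.4637], [0.1724, 0.4008, 0.8998, -0.2267], [-0.3764, -0.8173, 0.4362, -0.8603], [0.0, 0.0, 0.0, 1.0]])]
side [('K', [[437.0161, 0.0, 321.2828], [0.0, 437.0161, 237.0055], [0.0, 0.0, 1.0]]), ('world_to_cam', [[0.9893, -0.1456, -0.0106, -0.5014], [0.0848, 0.5147, 0.8531, -0.1649], [-0.1188, -0.8449, 0.5216, -0.9217], [0.0, 0.0, 0.0, 1.0]])]
wrist [('K', [[386.8434, 0.0, 319.7472], [0.0, 386.8434, 242.0685], [0.0, 0.0, 1.0]]), ('mount', [[1.0, -0.0013, 0.0001, -0.0011], [-0.0012, -0.9521, -0.3058, -0.0777], [0.0005, 0.3058, -0.9521, -0.1207], [0.0, 0.0, 0.0, 1.0]])]
```

View pics/scene0.png

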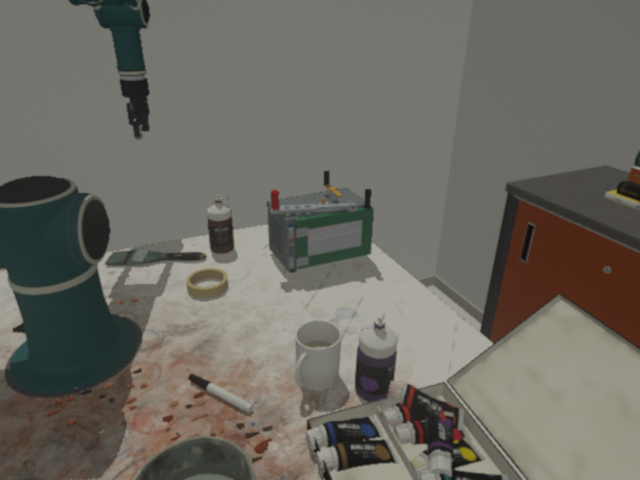

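View pics/side0.png

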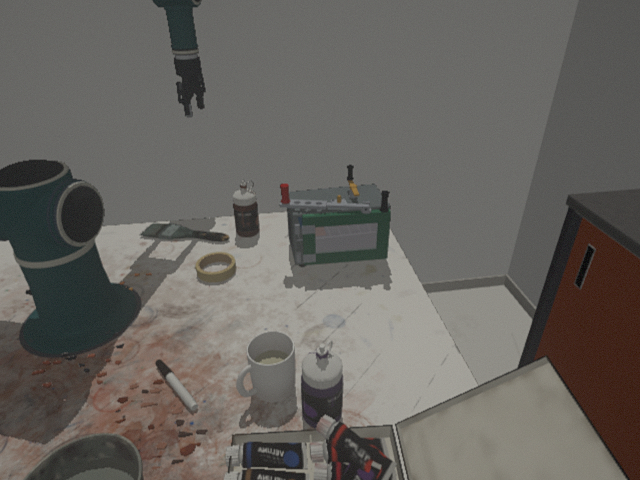

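View pics/wrist0.png

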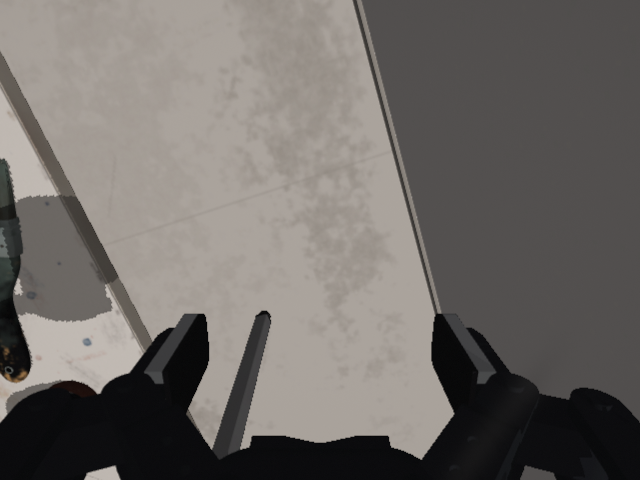

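The scene view has the cupboard at about (320,230), with its green door towards the camera. The red knob is at (275,200), the pull at (368,198) and the catch post at (326,178). I'll zoom in next.

Run:
```python
import cv2
a=cv2.imread("pics/scene0.png")[160:280,255:385]; b=cv2.imread("pics/side0.png")[155:275,270:400]
cv2.imwrite("pics/z0.png",cv2.resize(a,None,fx=6,fy=5,interpolation=cv2.INTER_CUBIC) if 0 else cv2.resize(a,None,fx=5,fy=5,interpolation=cv2.INTER_CUBIC))
cv2.imwrite("pics/z1.png",cv2.resize(b,None,fx=5,fy=5,interpolation=cv2.INTER_CUBIC))
```

```text
(no output)
```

View pics/z0.png

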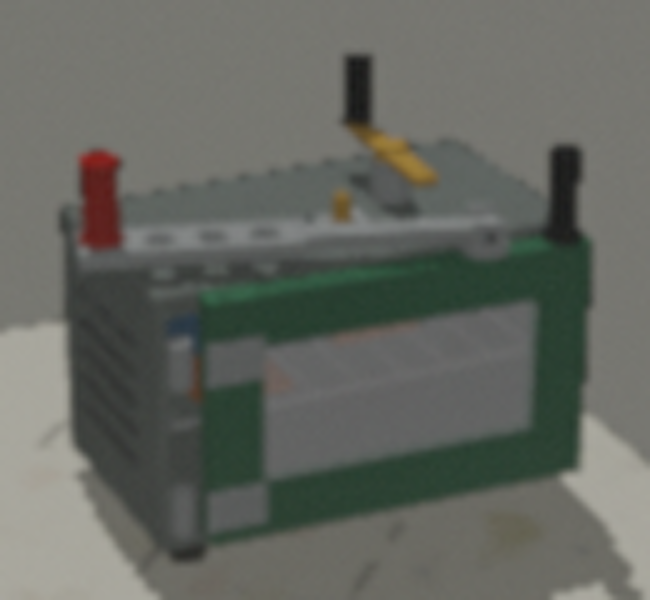

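View pics/z1.png

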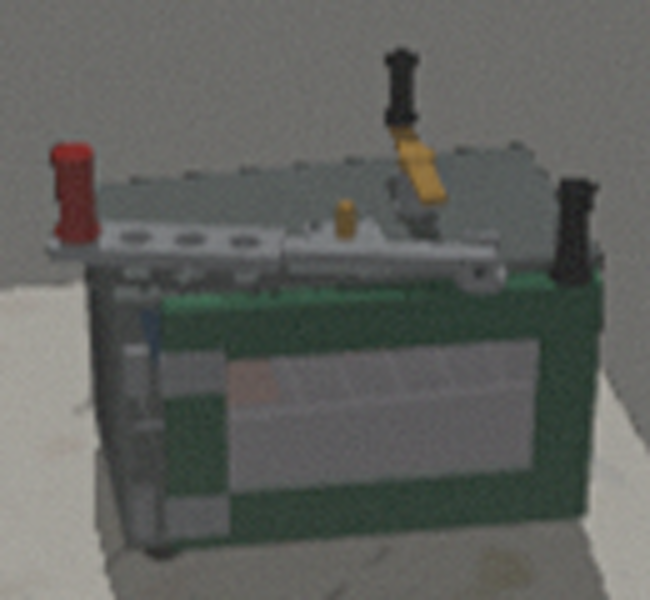

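```bash
cat > h.py <<'E'
import numpy as np
from scipy.optimize import least_squares
from scipy.spatial.transform import Rotation as R
def cab(p,yaw,x,y):
    c,s=np.cos(yaw),np.sin(yaw); return np.array([x+c*p[0]-s*p[1], y+s*p[0]+c*p[1], p[2]])
def model(th):
    x,y,yaw,d,sw,ca,pz=th
    u=np.array([-np.sin(d),-np.cos(d)])           # door dir, cab frame
    h=np.array([-.05,.1])
    pv=h+.150*u
    # bar: -u rotated clockwise by sw
    c,s=np.cos(sw),np.sin(sw); b=-u; b=np.array([c*b[0]+s*b[1],-s*b[0]+c*b[1]])
    k=pv+.184*b; hm=pv+.132*b
    cp=np.array([.02,-.04]); 
    f=lambda q,z: cab([q[0],q[1],z],yaw,x,y)
    return dict(hinge=f(h,.15),pull=f(h+.192*u,.176),pivot=f(pv,.162),knob=f(k,.186),hole=f(hm,.166),h1=f(pv+.107*b,.166),h3=f(pv+.157*b,.166),
      peg=f([-.005,0],.1695),cpivot=f(cp,.175),post=f(cp+.04*np.array([np.cos(ca),np.sin(ca)]),pz),
      ctl=f([.084,.115],.15),cfl=f([-.042,.115],.15))
def proj(P,cam,T=None):
    T=cam["world_to_cam"] if T is None else T
    p=T[:3,:3]@P+T[:3,3]; q=cam["K"]@np.array([p[0],-p[1],-p[2]]); return q[:2]/q[2]
def wristT(cam,st):
    M=np.eye(4); M[:3,:3]=R.from_rotvec(st["tcp_rot"]).as_matrix(); M[:3,3]=st["tool_pos"]
    return np.linalg.inv(M@cam["mount"])
E
cat > fit0.py <<'E'
from h import *
from workcell import bot, viewer
cs=viewer.read_camera("scene"); cd=viewer.read_camera("side")
so,do=np.array([255,160]),np.array([270,155])
S=dict(pull=(565,194),knob=(100,202),peg=(342,192),post=(358,90),h3=(158,239),hole=(212,236),h1=(265,233))
D=dict(pull=(575,232),knob=(74,195),peg=(346,203),post=(401,87),h3=(137,237),hole=(190,239),h1=(243,242))
def res(th):
    m=model(th); r=[]
    for o,c,k in((so,cs,S),(do,cd,D)):
        for n,v in k.items(): r+=list(proj(m[n],c)-(o+np.array(v)/5))
    return r
best=None
for yaw in (-1.5,-2,-1,1.5,0,3):
  s=least_squares(res,[.45,.75,yaw,.1,.3,0,.195],loss="soft_l1")
  if best is None or s.cost<best.cost: best=s
print(best.cost,np.round(best.x,4)); print(np.round(np.array(res(best.x)).reshape(-1,2),2).tolist())
m=model(best.x)
for k,v in m.items(): print(k,np.round(v,4))
for n,c,P in (("violet",cs,(376,395)),("mug",cs,(318,383)),("brown",cs,(222,250)),("violet",cd,(322,418)),("mug",cd,(270,400)),("brown",cd,(246,235))):
    T=c["world_to_cam"]; ray=T[:3,:3].T@(np.linalg.inv(c["K"])@np.array([*P,1])*[1,-1,-1]); o=-T[:3,:3].T@T[:3,3]
    print(n,np.round(o+ray*(-o[2]/ray[2]),3))
E
python3 fit0.py
```

```text
0.6145415326768016 [ 0.5702  0.1367  1.6002  0.079   0.2365 -0.0204  0.1962]
[[0.43, -0.15], [-0.38, 0.02], [-0.15, 0.21], [-0.18, -0.2], [-0.08, 0.05], [-0.22, 0.16], [-0.22, 0.28], [0.29, -0.28], [0.21, -0.24], [0.15, 0.01], [0.14, 0.2], [-0.27, -0.06], [-0.02, 0.13], [0.31, 0.13]]
hinge [0.4717 0.0838 0.15  ]
pull [0.6635 0.0743 0.176 ]
pivot [0.6215 0.0763 0.162 ]
knob [0.445  0.1283 0.186 ]
hole [0.4949 0.1136 0.166 ]
h1 [0.5189 0.1065 0.166 ]
h3 [0.4709 0.1207 0.166 ]
peg [0.5703 0.1317 0.1695]
cpivot [0.6096 0.1579 0.175 ]
post [0.6092 0.1979 0.1962]
ctl [0.4528 0.2173 0.15  ]
cfl [0.4565 0.0913 0.15  ]
violet [ 0.461 -0.326  0.   ]
mug [ 0.383 -0.261  0.   ]
brown [0.343 0.285 0.   ]
violet [ 0.461 -0.322  0.   ]
mug [ 0.379 -0.275  0.   ]
brown [0.339 0.275 0.   ]
```

```bash
cat > to.py <<'E'
from h import *
from workcell import bot
def to(p,ang=None,show=True):
    s=bot.read_state(); M=R.from_rotvec(s["tcp_rot"]).as_matrix(); t=np.array(s["tool_pos"])
    a0=np.degrees(np.arctan2(M[1,0],M[0,0]))
    sh=M.T@(np.array(p)-t)/.1
    if ang is None: T=M
    else:
        a=np.radians(ang); T=np.array([[np.cos(a),np.sin(a),0],[np.sin(a),-np.cos(a),0],[0,0,-1]])
    rv=np.degrees(R.from_matrix(M.T@T).as_rotvec())/120
    print("t",round(s["time"],2),"pos",np.round(t,4),"xang",round(a0,1),"F",np.round(s["wrist_force"],1),"w",round(float(s["width"]),3))
    print(" turn",np.round(rv,4)," shift",np.round(sh,4))
E
python3 -c "
from to import *
to([.6635,.0743,.26],72)"
```

```text
t 0.25 pos [0.2089 0.6415 0.2526] xang 72.0 F [-1.7  0.1 -0.2] w 1.0
 turn [-0.      0.0005 -0.0003]  shift [-3.986   6.0791 -0.0696]
```

>>> {"api": "move_arm", "payload": {"series": "0 0 0 -0.3 0.4 -0.2 0.1; 0 0 0 -0.6 0.9 -0.2 0.1; 0 0 0 -0.66 1 -0.2 0.1; 0 0 0 -0.66 1 -0.2 0.1; 0 0 0 -0.66 1 -0.2 0.1; 0 0 0 -0.66 1 -0.2 0.1; 0 0 0 -0.66 1 -0.2 0.1; 0 0 0 -0.66 1 -0.2 0.1", "squeeze": 30}}

```text
time: 1.05
tool_pos: [0.2829, 0.5488, 0.273]
tcp_rot: [2.541, 1.847, -0.001]
wrist_force: [0.2, -0.1, -0.3]
width: 0.55
```

>>> {"api": "move_arm", "payload": {"series": "0 0 0 -0.3 0.4 0 0.1; 0 0 0 -0.6 0.9 0 0.1; 0 0 0 -0.66 1 0 0.1; 0 0 0 -0.66 1 0 0.1; 0 0 0 -0.66 1 0 0.1; 0 0 0 -0.66 1 0 0.1; 0 0 0 -0.66 1 0 0.1; 0 0 0 -0.66 1 0 0.1"}}

```text
time: 1.85
tool_pos: [0.3576, 0.4552, 0.2732]
tcp_rot: [-2.541, -1.848, 0.0]
wrist_force: [-0.2, -0.4, 0.3]
width: 0.551
```

>>> {"api": "move_arm", "payload": {"series": "0 0 0 -0.3 0.4 0 0.1; 0 0 0 -0.6 0.9 0 0.1; 0 0 0 -0.66 1 0 0.1; 0 0 0 -0.66 1 0 0.1; 0 0 0 -0.66 1 0 0.1; 0 0 0 -0.66 1 0 0.1; 0 0 0 -0.66 1 0 0.1; 0 0 0 -0.66 1 0 0.1"}}

```text
time: 2.65
tool_pos: [0.4323, 0.3615, 0.2732]
tcp_rot: [-2.541, -1.848, 0.0]
wrist_force: [-0.6, -0.2, 0.5]
width: 0.546
```

>>> {"api": "move_arm", "payload": {"series": "0 0 0 -0.3 0.4 0 0.1; 0 0 0 -0.6 0.9 0 0.1; 0 0 0 -0.66 1 0 0.1; 0 0 0 -0.66 1 0 0.1; 0 0 0 -0.66 1 0 0.1; 0 0 0 -0.66 1 0 0.1; 0 0 0 -0.66 1 0 0.1; 0 0 0 -0.66 1 0 0.1"}}

```text
time: 3.45
tool_pos: [0.507, 0.2678, 0.2734]
tcp_rot: [-2.541, -1.848, -0.0]
wrist_force: [-0.6, -0.2, -0.2]
width: 0.549
```

Run:
```python
from to import *
from workcell import viewer
import cv2
to([.6635,.0743,.26],72)
c=viewer.read_camera("wrist"); im=c["pixels"][:,:,::-1].copy(); s=bot.read_state()
th=[ 0.5702,0.1367,1.6002,0.079,0.2365,-0.0204,0.1962]; T=wristT(c,s)
for k,v in model(th).items():
    p=proj(v,c,T); print(k,np.round(p,0)); cv2.circle(im,tuple(int(a) for a in p),3,(255,0,255),1)
cv2.imwrite("pics/w1.png",im)
```

```text
t 3.45 pos [0.507  0.2678 0.2734] xang 72.1 F [-0.6 -0.2 -0.2] w 0.549
 turn [-0.     -0.0001  0.0004]  shift [-1.3589  2.0854  0.1333]
hinge [ 48. 273.]
pull [143. 512.]
pivot [129. 455.]
knob [ 51. 233.]
hole [ 90. 301.]
h1 [ 98. 335.]
h3 [ 82. 265.]
peg [163. 389.]
cpivot [218. 429.]
post [267. 439.]
ctl [219. 187.]
cfl [ 46. 250.]
```

View pics/w1.png

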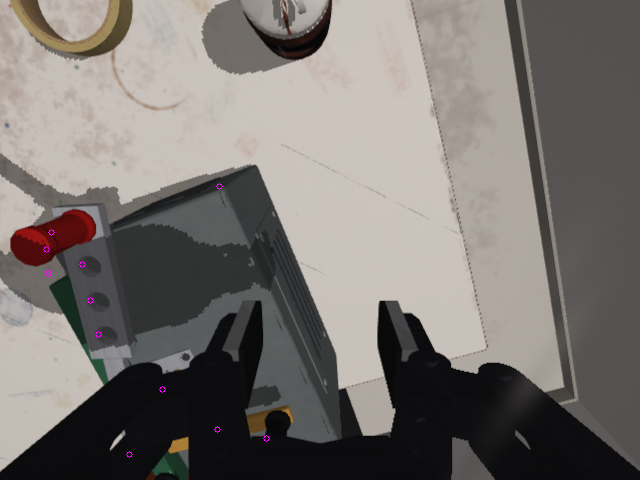

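The wrist view shows the bar's holes at (90,266), (97,300) and (105,335), and the post at (277,425). My first fit is off by about 8 px (4 mm), so I'll refine it from the wrist camera as I approach.

>>> {"api": "move_arm", "payload": {"series": "0 0 0 -0.3 0.4 0 0.1; 0 0 0 -0.6 0.9 0 0.1; 0 0 0 -0.68 1 0 0.1; 0 0 0 -0.68 1 0 0.1; 0 0 0 -0.68 1 0 0.1; 0 0 0 -0.68 1 0 0.1; 0 0 0 -0.68 1 0 0.1; 0 0 0 -0.68 1 0 0.1"}}

```text
time: 4.3
tool_pos: [0.581, 0.1723, 0.2734]
tcp_rot: [-2.541, -1.848, -0.0]
wrist_force: [0.1, -0.4, -0.1]
width: 0.545
```

>>> {"api": "move_arm", "payload": {"series": "0 0 0 -0.3 0.4 0 0.1; 0 0 0 -0.6 0.9 0 0.1; 0 0 0 -0.68 1 0 0.1; 0 0 0 -0.68 1 0 0.1; 0 0 0 -0.68 1 0 0.1; 0 0 0 -0.68 1 0 0.1; 0 0 0 -0.68 1 0 0.1; 0 0 0 -0.68 1 0 0.1"}}

```text
time: 5.1
tool_pos: [0.6551, 0.0768, 0.2735]
tcp_rot: [-2.541, -1.848, -0.0]
wrist_force: [-0.1, 0.5, -0.4]
width: 0.549
```

```bash
cat > look.py <<'E'
import sys
from to import *
from workcell import viewer
import cv2
def look(name,th):
    s=bot.read_state(); c=viewer.read_camera("wrist"); im=c["pixels"][:,:,::-1].copy(); T=wristT(c,s)
    cv2.imwrite(f"pics/{name}_raw.png",im)
    np.savez(f"pics/{name}.npz",K=c["K"],T=T)
    for k,v in model(th).items():
        p=proj(v,c,T); 
        if abs(p[0]-320)<330 and abs(p[1]-240)<260: print(k,np.round(p,0))
        cv2.circle(im,tuple(int(a) for a in p),3,(255,0,255),1)
    cv2.imwrite(f"pics/{name}.png",im)
TH=[ 0.5702,0.1367,1.6002,0.079,0.2365,-0.0204,0.1962]
E
python3 - <<'E'
from look import *
look("w2",TH); to([.6635,.0743,.179],72)
E
```

```text
pull [322. 268.]
pivot [304. 197.]
h1 [295.  -7.]
peg [371.  79.]
cpivot [437. 136.]
post [531. 111.]
t 5.15 pos [0.6552 0.0767 0.2735] xang 72.0 F [ 0.9 -0.7 -0.6] w 0.549
 turn [ 0.     -0.0001  0.0003]  shift [0.003  0.0861 0.945 ]
```

View pics/w2.png

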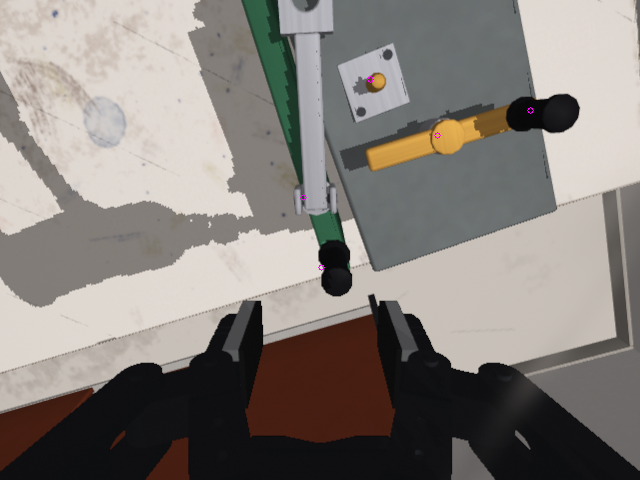

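The wrist view shows the pull at (336,266), the bar pivot at (316,200), the peg top at (376,79), the catch hub at (448,134) and the post at (542,112). I'll refit using only the wrist pictures.

```bash
cat > fit1.py <<'E'
from h import *
A=np.load("pics/w1.npz");B=np.load("pics/w2.npz")
O=[(A,dict(h3=(91,266),hole=(98,300),h1=(106,335),knob=(55,237))),
   (B,dict(pull=(335.5,267),pivot=(316,200),h1=(305,-1),peg=(376,79),cpivot=(448,134),post=(542,112)))]
def res(th):
    m=model(th); r=[]
    for c,k in O:
        for n,v in k.items(): r+=list(proj(m[n],c,c["T"])-np.array(v))
    return r
s=least_squares(res,[ 0.5702,0.1367,1.6002,0.079,0.2365,-0.0204,0.1962],loss="soft_l1")
print(s.cost,np.round(s.x,4).tolist()); print(np.round(np.array(res(s.x)).reshape(-1,2),1).tolist())
for k,v in model(s.x).items(): print(k,np.round(v,4))
E
python3 fit1.py; python3 -c "
import cv2
a=cv2.imread('pics/w2_raw.png')[50:310,290:590]; cv2.imwrite('pics/w2z.png',cv2.resize(a,(750,600)[0:2] if 0 else None,fx=2.3,fy=2.3))"
```

```text
Traceback (most recent call last):
  File "fit1.py", line 2, in <module>
    A=np.load("pics/w1.npz");B=np.load("pics/w2.npz")
FileNotFoundError: [Errno 2] No such file or directory: 'pics/w1.npz'
```

View pics/w2z.png

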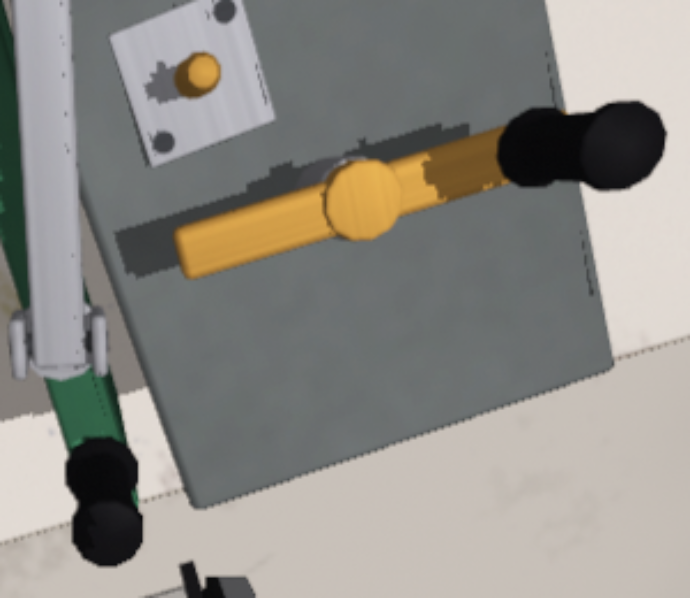

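```bash
sed -i 's/^A=.*/B=np.load("pics\/w2.npz"); M0=B["T"]; Tc=np.linalg.inv(M0); Tc[:3,3]+=np.array([.507,.2678,.2734])-np.array([.6552,.0767,.2735]); A=dict(K=B["K"],T=np.linalg.inv(Tc))/; s/pull=(335.5,267),pivot=(316,200),h1=(305,-1),peg=(376,79),cpivot=(448,134),post=(542,112)/pull=(335.5,268),pivot=(315,198),h1=(305,-1),peg=(378.3,81.3),cpivot=(448.3,136),post=(543,113)/' fit1.py; python3 fit1.py
```

```text
12.200946380466965 [0.5722, 0.1409, 1.6182, 0.0695, 0.2438, -0.0626, 0.1976]
[[-2.3, 0.8], [-0.5, 2.5], [-0.3, 1.1], [2.5, -1.9], [-0.0, 0.7], [0.7, 0.6], [0.3, -3.9], [0.8, -0.9], [-1.7, 0.0], [0.0, -0.0]]
hinge [0.4747 0.0862 0.15  ]
pull [0.6666 0.082  0.176 ]
pivot [0.6246 0.0829 0.162 ]
knob [0.4471 0.1312 0.186 ]
hole [0.4973 0.1176 0.166 ]
h1 [0.5214 0.111  0.166 ]
h3 [0.4732 0.1242 0.166 ]
peg [0.5724 0.1359 0.1695]
cpivot [0.6112 0.1628 0.175 ]
post [0.6118 0.2028 0.1976]
ctl [0.4533 0.2193 0.15  ]
cfl [0.4593 0.0935 0.15  ]
```

```bash
sed -i 's/^TH=.*/TH=[0.5722, 0.1409, 1.6182, 0.0695, 0.2438, -0.0626, 0.1976]/' look.py; python3 -c "
from to import *
to([.6666,.082,.182],72)"
```

```text
t 5.15 pos [0.6552 0.0767 0.2735] xang 72.0 F [ 0.9 -0.7 -0.6] w 0.549
 turn [ 0.     -0.0001  0.0003]  shift [0.0858 0.0919 0.915 ]
```

>>> {"api": "move_arm", "payload": {"series": "0 0 0 0.086 0.092 0.1 0.1; 0 0 0 0.086 0.092 0.3 0.1; 0 0 0 0.086 0.092 0.6 0.1; 0 0 0 0.086 0.092 0.9 0.1; 0 0 0 0.086 0.092 0.915 0.1; 0 0 0 0.086 0.092 0.915 -0.6; 0 0 0 0.086 0.092 0.915 -0.9; 0 0 0 0.086 0.092 0.915 -0.9", "squeeze": 30}}

```text
time: 5.95
tool_pos: [0.6685, 0.0813, 0.1836]
tcp_rot: [2.541, 1.845, 0.005]
wrist_force: [1.6, 0.4, -2.5]
width: 0.194
```

Run:
```python
from look import *
look("w3",TH); to([.6666,.082,.182],72)
t=list(TH); t[3]=.6;
for k,v in model(t).items(): print(k,np.round(v,4))
```

```text
pull [323. 329.]
pivot [291. 216.]
peg [396.  13.]
cpivot [512. 111.]
t 6.0 pos [0.6685 0.0813 0.1837] xang 72.0 F [ 2.2  0.3 -0.9] w 0.187
 turn [ 0.0017 -0.0008 -0.0003]  shift [ 0.0004 -0.0203  0.0166]
hinge [0.4747 0.0862 0.15  ]
pull [ 0.6381 -0.0146  0.176 ]
pivot [0.6024 0.0075 0.162 ]
knob [0.4737 0.139  0.186 ]
hole [0.5101 0.1018 0.166 ]
h1 [0.5275 0.084  0.166 ]
h3 [0.4926 0.1197 0.166 ]
peg [0.5724 0.1359 0.1695]
cpivot [0.6112 0.1628 0.175 ]
post [0.6118 0.2028 0.1976]
ctl [0.4533 0.2194 0.15  ]
cfl [0.4593 0.0935 0.15  ]
```

View pics/w3.png

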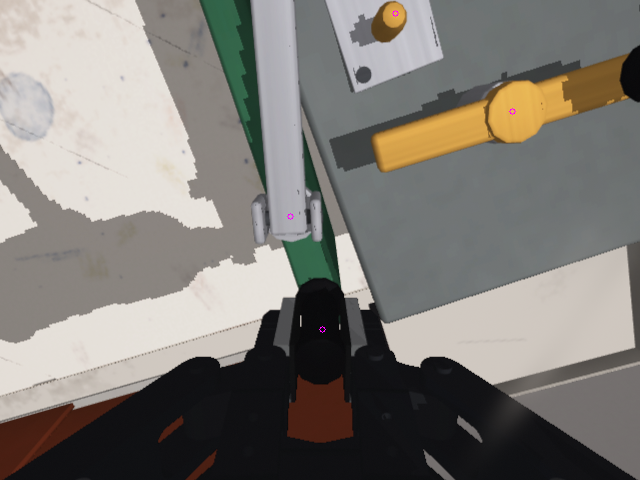

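Run:
```python
from look import *
s=bot.read_state(); M=R.from_rotvec(s["tcp_rot"]).as_matrix(); print(np.round(s["q"],3))
P0=model(TH)["pull"]
for d in np.linspace(.0695,.605,9)[1:]:
    t=list(TH); t[3]=d; print(round(d,3), np.round(M.T@(model(t)["pull"]-P0)*10,3), round(np.degrees(d-.0695)/120,3))
```

```text
[ 0.084  0.307  1.681  0.     1.15  -1.172]
0.136 [-0.124  0.033 -0.   ] 0.032
0.203 [-0.25   0.057 -0.   ] 0.064
0.27 [-0.378  0.074 -0.   ] 0.096
0.337 [-0.506  0.081 -0.001] 0.128
0.404 [-0.635  0.08  -0.001] 0.16
0.471 [-0.763  0.07  -0.001] 0.192
0.538 [-0.89   0.052 -0.001] 0.224
0.605 [-1.016  0.025 -0.002] 0.256
```

>>> {"api": "move_arm", "payload": {"series": "0 0 0.032 -0.124 0.033 0 -0.9; 0 0 0.064 -0.25 0.057 0 -0.9; 0 0 0.096 -0.378 0.074 0 -0.9; 0 0 0.128 -0.506 0.081 0 -0.9; 0 0 0.16 -0.635 0.08 0 -0.9; 0 0 0.192 -0.763 0.07 0 -0.9; 0 0 0.24 -0.95 0.041 0 -0.9; 0 0 0.252 -0.997 0.03 0 -0.9"}}

```text
time: 6.8
tool_pos: [0.6391, -0.0158, 0.1836]
tcp_rot: [2.936, 1.114, 0.002]
wrist_force: [-0.7, 1.6, 2.0]
width: 0.188
```

Run:
```python
from look import *
t=list(TH); t[3]=.595; look("w4",t); to([.6666,.082,.182])
s=bot.read_state(); p=np.array(s["tool_pos"]); h=model(TH)["hinge"]; 
M=R.from_rotvec(s["tcp_rot"]).as_matrix(); 
a=np.arctan2(p[1]-h[1],p[0]-h[0]); print("door est", 1.6182-np.pi/2-a, np.hypot(*(p-h)[:2]))
```

```text
pull [324. 329.]
pivot [291. 216.]
t 6.85 pos [ 0.6391 -0.0158  0.1836] xang 41.6 F [-1.9  0.4  2.8] w 0.193
 turn [0. 0. 0.]  shift [ 0.8554 -0.5488  0.0161]
door est 0.6029613398044491 0.1934759681453474
```

View pics/w4.png

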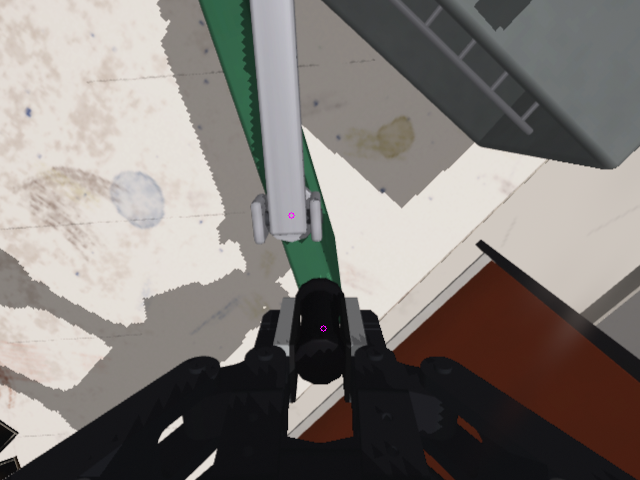

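The pull is held and the door is at about 0.60. I'll release it, rise and go to the knob.

>>> {"api": "move_arm", "payload": {"series": "0 0 0 0 0 0 0.1; 0 0 0 0 0 0 0.1; 0 0 0 0 0 0 0.1; 0 0 0 0 0 -0.4 0.1; 0 0 0 0 0 -0.75 0.1; 0 0 0 -0.05 -0.4 -0.75 0.1; 0 0 0 -0.07 -0.8 -0.75 0.1; 0 0 0 -0.07 -1 -0.75 0.1"}}

```text
time: 7.65
tool_pos: [0.5657, 0.0572, 0.257]
tcp_rot: [-2.934, -1.121, 0.0]
wrist_force: [0.0, 0.3, 0.2]
width: 0.552
```

>>> {"api": "move_arm", "payload": {"series": "0 0 0 -0.05 -0.4 0 0.1; 0 0 0 -0.1 -0.8 0 0.1; 0 0 0 -0.1 -0.9 0 0.1; 0 0 0 -0.1 -0.9 0 0.1; 0 0 0 -0.1 -0.9 0 0.1; 0 0 0 -0.1 -0.9 0 0.1; 0 0 0 -0.1 -0.9 0 0.1; 0 0 0 -0.1 -0.9 0 0.1"}}

```text
time: 8.45
tool_pos: [0.5006, 0.1152, 0.2566]
tcp_rot: [2.936, 1.117, -0.0]
wrist_force: [-0.1, -0.0, 0.1]
width: 0.553
```

Run:
```python
from look import *
t=list(TH); t[3]=.60; look("w5",t); to(model(t)["knob"]+[0,0,.011],44.4)
```

```text
hinge [259. 255.]
pivot [327. 452.]
knob [313. 204.]
hole [318. 283.]
h1 [320. 320.]
h3 [316. 243.]
peg [434. 310.]
cpivot [515. 323.]
post [598. 295.]
ctl [385.  55.]
cfl [247. 231.]
t 8.5 pos [0.5004 0.1152 0.2566] xang 41.7 F [0.  0.6 0.2] w 0.551
 turn [-0.      0.0001 -0.0228]  shift [-0.0415 -0.3553  0.5964]
```

View pics/w5.png

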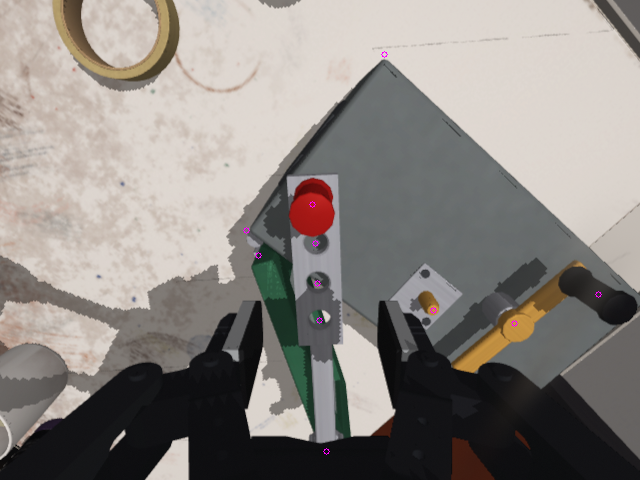

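The wrist view shows the knob at (312,201) and the holes at (316,243), (318,283) and (320,318). That agrees with the model to 2-3 px. I'll descend and grasp the knob.

>>> {"api": "move_arm", "payload": {"series": "0 0 -0.023 -0.042 -0.363 0 0.1; 0 0 -0.023 -0.042 -0.363 0.1 0.1; 0 0 -0.023 -0.042 -0.363 0.4 0.1; 0 0 -0.023 -0.042 -0.363 0.58 0.1; 0 0 -0.023 -0.042 -0.363 0.58 0.1; 0 0 -0.023 -0.042 -0.363 0.58 -0.6; 0 0 -0.023 -0.042 -0.363 0.58 -0.9; 0 0 -0.023 -0.042 -0.363 0.58 -0.9", "squeeze": 40}}

```text
time: 9.3
tool_pos: [0.4737, 0.1401, 0.2002]
tcp_rot: [2.907, 1.189, 0.004]
wrist_force: [0.7, -0.0, -0.5]
width: 0.219
```

Run:
```python
from look import *
t=list(TH); t[3]=.60; look("w6",t); to(model(t)["knob"]+[0,0,.011],44.4)
```

```text
hinge [248. 356.]
knob [319. 326.]
hole [319. 400.]
h1 [319. 441.]
h3 [319. 355.]
peg [458. 437.]
cpivot [556. 459.]
ctl [417. 134.]
cfl [235. 328.]
t 9.35 pos [0.4737 0.1401 0.2001] xang 44.5 F [ 0.1  0.1 -1.2] w 0.224
 turn [ 0.0007 -0.0009  0.0006]  shift [-0.0074  0.0079  0.0306]
```

View pics/w6.png

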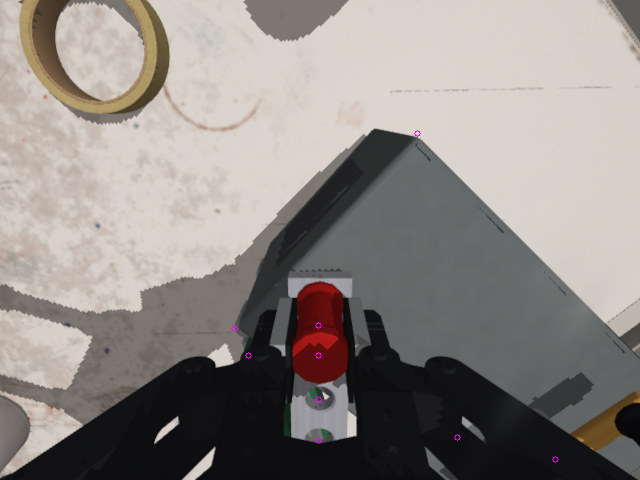

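```bash
cat > plan.py <<'E'
from look import *
def plan(t,Pv,cur,seq):
    """cur=(swing,lift) now; seq list of (swing,lift)"""
    s=bot.read_state(); M=R.from_rotvec(s["tcp_rot"]).as_matrix(); p=np.array(s["tool_pos"])
    yaw,d=t[2],t[3]
    def B(sw,l):
        a=np.arctan2(np.cos(d),np.sin(d))-sw+yaw   # bar heading
        return R.from_euler("z",a).as_matrix()@R.from_euler("y",-l).as_matrix()
    B0=B(*cur)
    for q in seq:
        D=B(*q)@B0.T
        pn=Pv+D@(p-Pv); Mn=D@M
        print(np.round(q,3),"turn",np.round(np.degrees(R.from_matrix(M.T@Mn).as_rotvec())/120,3),"shift",np.round(M.T@(pn-p)*10,3))
E
python3 - <<'E'
from plan import *
t=list(TH); t[3]=.60
r=least_squares(lambda v:(lambda m:(m["hole"]-m["peg"])[:2])(model([*t[:3],v[0],v[1],*t[5:]])),[.6,.79]); print("needs door,swing",r.x)
m=model(t); print(bot.read_state()["tool_pos"]-m["knob"])
plan(t,m["pivot"],(.2438,0),[(.2438,.07),(.2438,.14),(.2438,.2),(.3,.2),(.38,.2),(.46,.2),(.54,.2),(.6,.2),(r.x[1],.2)])
E
```

```text
needs door,swing [0.60129555 0.78904948]
[-3.64404751e-05  1.08478755e-03  1.40637867e-02]
[0.244 0.07 ] turn [0.033 0.    0.   ] shift [ 0.     0.031 -0.128]
[0.244 0.14 ] turn [0.067 0.    0.   ] shift [ 0.     0.072 -0.254]
[0.244 0.2  ] turn [0.095 0.    0.   ] shift [ 0.001  0.113 -0.359]
[0.3 0.2] turn [0.095 0.003 0.027] shift [ 0.098  0.116 -0.359]
[0.38 0.2 ] turn [0.095 0.007 0.065] shift [ 0.236  0.13  -0.359]
[0.46 0.2 ] turn [0.095 0.01  0.103] shift [ 0.373  0.156 -0.359]
[0.54 0.2 ] turn [0.094 0.014 0.141] shift [ 0.507  0.192 -0.358]
[0.6 0.2] turn [0.094 0.017 0.17 ] shift [ 0.605  0.226 -0.358]
[0.789 0.2  ] turn [0.093 0.026 0.26 ] shift [ 0.899  0.37  -0.357]
```

>>> {"api": "move_arm", "payload": {"series": "0.033 0 0 0 0.031 -0.128 -0.9; 0.067 0 0 0 0.072 -0.254 -0.9; 0.095 0 0 0 0.113 -0.359 -0.9; 0.095 0.003 0.027 0.098 0.116 -0.359 -0.9; 0.095 0.007 0.065 0.236 0.13 -0.359 -0.9; 0.095 0.01 0.103 0.373 0.156 -0.359 -0.9; 0.094 0.014 0.141 0.507 0.192 -0.358 -0.9; 0.094 0.017 0.17 0.605 0.226 -0.358 -0.9"}}

```text
time: 10.15
tool_pos: [0.5325, 0.1663, 0.235]
tcp_rot: [-2.883, -0.609, 0.059]
wrist_force: [0.0, -0.8, -2.3]
width: 0.22
```

Run:
```python
from plan import *
t=list(TH); t[3]=.60; t[4]=.6; m=model(t); look("w7",t)
to(m["knob"])
plan(t,m["pivot"],(.6,.2),[(.64,.2),(.68,.2),(.72,.2),(.76,.2),(.789,.2)])
```

```text
hinge [176. 371.]
knob [319. 285.]
hole [319. 370.]
h1 [319. 413.]
h3 [319. 325.]
peg [365. 377.]
cpivot [455. 366.]
post [512. 310.]
ctl [228. 146.]
cfl [156. 350.]
t 10.2 pos [0.5335 0.1668 0.2351] xang 23.7 F [ 1.2  0.1 -0.3] w 0.22
 turn [0. 0. 0.]  shift [-0.0194 -0.0063  0.5019]
[0.64 0.2 ] turn [-0.     0.004  0.019] shift [ 0.069  0.002 -0.   ]
[0.68 0.2 ] turn [-0.     0.008  0.037] shift [ 0.139  0.006 -0.001]
[0.72 0.2 ] turn [-0.     0.011  0.056] shift [ 0.208  0.014 -0.002]
[0.76 0.2 ] turn [-0.     0.015  0.075] shift [ 0.276  0.024 -0.004]
[0.789 0.2  ] turn [-0.     0.018  0.088] shift [ 0.326  0.032 -0.006]
```

View pics/w7.png

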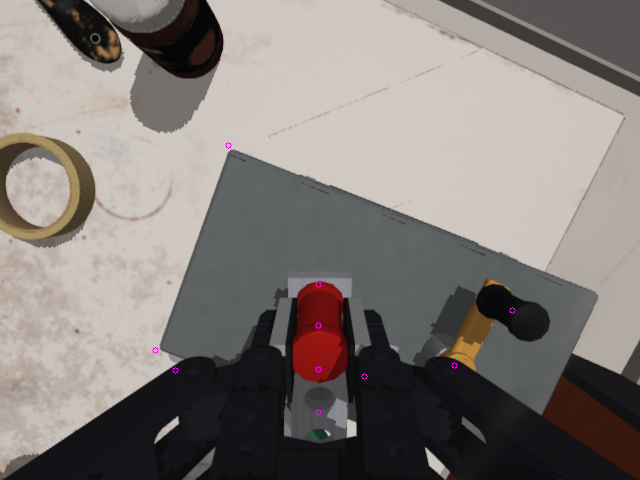

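>>> {"api": "move_arm", "payload": {"series": "0 0.004 0.019 0.069 0.002 0 -0.9; 0 0.008 0.037 0.139 0.006 0 -0.9; 0 0.011 0.056 0.208 0.014 -0.002 -0.9; 0 0.015 0.075 0.276 0.024 -0.004 -0.9; 0 0.018 0.088 0.322 0.032 -0.006 -0.9; 0 0.018 0.088 0.322 0.032 -0.006 -0.9; 0 0.018 0.088 0.322 0.032 -0.006 -0.9; 0 0.018 0.088 0.322 0.032 -0.006 -0.9"}}

```text
time: 11.0
tool_pos: [0.5622, 0.1764, 0.2346]
tcp_rot: [-2.924, -0.34, 0.033]
wrist_force: [0.4, -0.2, -1.3]
width: 0.223
```

Run:
```python
from plan import *
t=list(TH); t[3]=.60; t[4]=.789; m=model(t); look("w8",t)
to(m["knob"])
for n in("scene","side"):
    c=viewer.read_camera(n); im=c["pixels"][:,:,::-1]; p=proj(m["peg"],c).astype(int); print(p)
    a=im[p[1]-60:p[1]+60,p[0]-65:p[0]+65]; cv2.imwrite(f"pics/{n}8.png",cv2.resize(a,None,fx=5,fy=5,interpolation=cv2.INTER_CUBIC))
plan(t,m["pivot"],(.789,.2),[(.789,.15),(.789,.10),(.789,.05),(.789,.0),(.789,-.02)])
```

```text
hinge [142. 400.]
knob [321. 285.]
hole [321. 370.]
h1 [320. 413.]
h3 [321. 326.]
peg [321. 373.]
cpivot [405. 346.]
post [440. 282.]
ctl [147. 171.]
cfl [119. 383.]
t 11.05 pos [0.5622 0.1764 0.2346] xang 13.3 F [ 0.5 -0.3 -1.8] w 0.22
 turn [0. 0. 0.]  shift [ 0.0074 -0.0057  0.4967]
[323 197]
[339 194]
[0.789 0.15 ] turn [-0.024 -0.    -0.   ] shift [ 0.    -0.016  0.093]
[0.789 0.1  ] turn [-0.048 -0.    -0.   ] shift [ 0.    -0.028  0.186]
[0.789 0.05 ] turn [-0.072 -0.    -0.   ] shift [ 0.    -0.034  0.28 ]
[0.789 0.   ] turn [-0.095 -0.    -0.   ] shift [ 0.    -0.036  0.374]
[ 0.789 -0.02 ] turn [-0.105 -0.    -0.   ] shift [ 0.    -0.036  0.412]
```

View pics/w8.png

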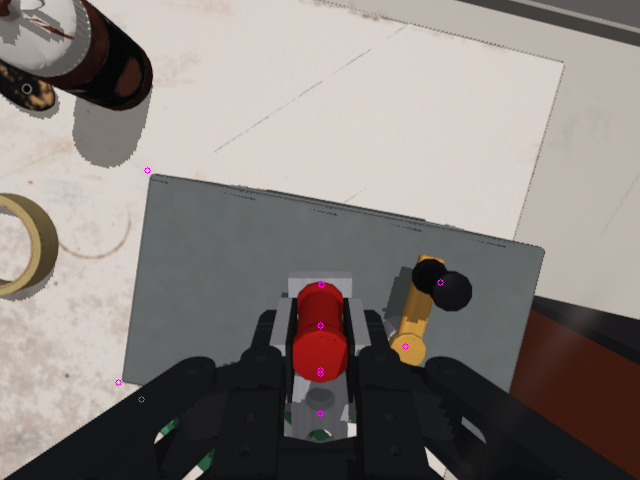

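View pics/side8.png

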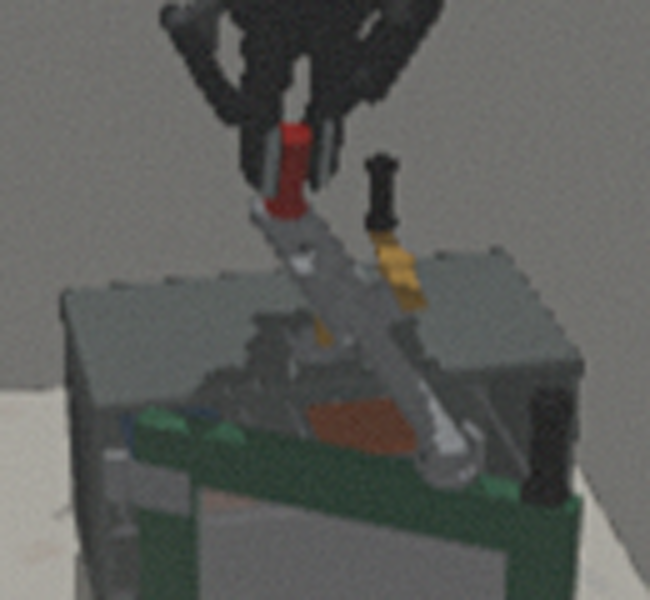

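View pics/scene8.png

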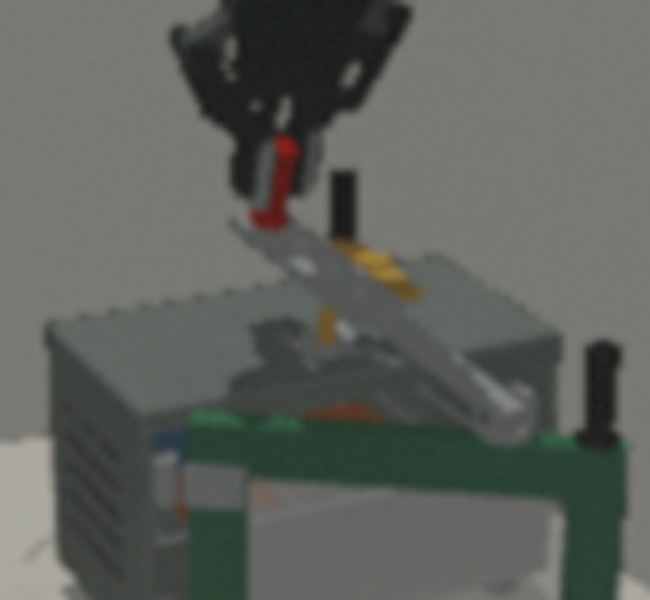

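The bar is over the peg: the peg shows at (320,325) in the zoomed side view, under the bar's hole area. I'll lower it in stages and watch the force.

>>> {"api": "move_arm", "payload": {"series": "-0.024 0 0 0.005 -0.016 0.093 -0.9; -0.048 0 0 0.005 -0.028 0.186 -0.9; -0.058 0 0 0.005 -0.031 0.224 -0.9; -0.067 0 0 0.005 -0.033 0.26 -0.9; -0.072 0 0 0.005 -0.034 0.28 -0.9; -0.072 0 0 0.005 -0.034 0.28 -0.9; -0.072 0 0 0.005 -0.034 0.28 -0.9; -0.072 0 0 0.005 -0.034 0.28 -0.9"}}

```text
time: 11.95
tool_pos: [0.5611, 0.1853, 0.2082]
tcp_rot: [-3.072, -0.356, 0.007]
wrist_force: [-0.5, 2.2, -0.7]
width: 0.216
```

```bash
cat > two.py <<'E'
from plan import *
def two(name,t):
    m=model(t); ims=[]
    for n in("scene","side"):
        c=viewer.read_camera(n); im=c["pixels"][:,:,::-1]; p=proj(m["peg"],c).astype(int)
        a=im[p[1]-50:p[1]+50,p[0]-40:p[0]+40]; ims.append(cv2.resize(a,None,fx=5,fy=5,interpolation=cv2.INTER_CUBIC))
    cv2.imwrite(f"pics/{name}.png",np.hstack(ims))
E
python3 - <<'E'
from two import *
t=list(TH); t[3]=.60; t[4]=.789; m=model(t); two("c9",t); look("w9",t)
to(m["knob"])
plan(t,m["pivot"],(.789,.05),[(.789,.0),(.789,-.02)])
E
```

```text
hinge [127. 414.]
knob [319. 313.]
hole [319. 391.]
h1 [319. 433.]
h3 [319. 346.]
peg [319. 396.]
cpivot [414. 372.]
post [460. 317.]
ctl [111. 168.]
cfl [100. 397.]
t 12.1 pos [0.561  0.1852 0.2081] xang 13.2 F [-0.3  0.8  0.1] w 0.215
 turn [0. 0. 0.]  shift [-0.0015 -0.0045  0.221 ]
[0.789 0.   ] turn [-0.024 -0.    -0.   ] shift [-0.    -0.016  0.093]
[ 0.789 -0.02 ] turn [-0.033 -0.    -0.   ] shift [-0.    -0.021  0.13 ]
```

View pics/c9.png

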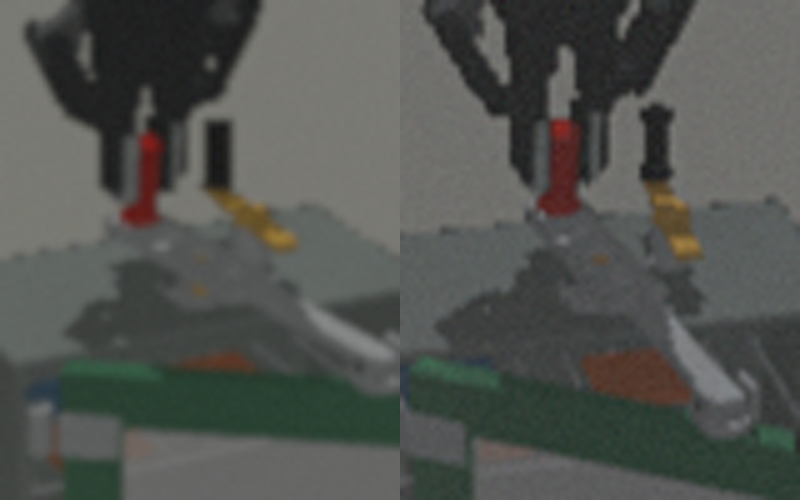

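View pics/w9.png

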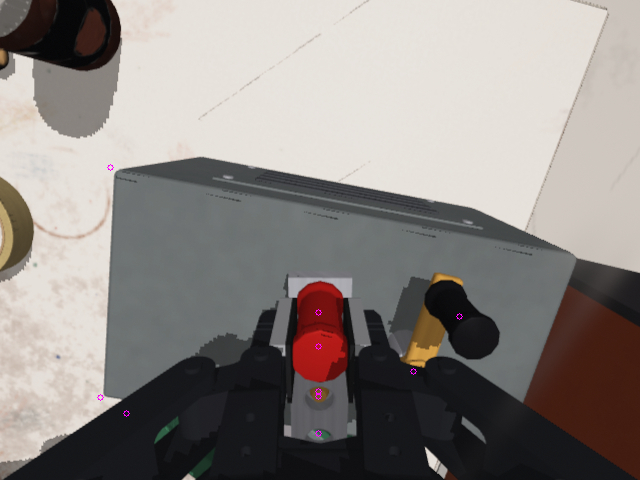

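The brass peg shows inside the middle hole at (319,395), and the force is near zero. I'll lower the bar the rest of the way.

>>> {"api": "move_arm", "payload": {"series": "-0.008 0 0 0 -0.005 0.031 -0.9; -0.016 0 0 0 -0.011 0.062 -0.9; -0.024 0 0 0 -0.016 0.093 -0.9; -0.025 0 0 0 -0.017 0.1 -0.9; -0.025 0 0 0 -0.017 0.1 -0.9; -0.025 0 0 0 -0.017 0.1 -0.9; -0.025 0 0 0 -0.017 0.1 -0.9; -0.025 0 0 0 -0.017 0.1 -0.9"}}

```text
time: 12.9
tool_pos: [0.5605, 0.1874, 0.1981]
tcp_rot: [3.117, 0.361, 0.002]
wrist_force: [-0.0, -0.1, 1.2]
width: 0.216
```

Run:
```python
from two import *
t=list(TH); t[3]=.60; t[4]=.789; m=model(t); two("c10",t); look("w10",t)
to(m["knob"]+[0,0,.014])
```

```text
hinge [121. 421.]
knob [319. 328.]
hole [319. 402.]
h1 [319. 443.]
h3 [319. 357.]
peg [319. 408.]
cpivot [418. 385.]
post [469. 336.]
ctl [ 95. 169.]
cfl [ 93. 405.]
t 13.05 pos [0.5604 0.1874 0.198 ] xang 13.2 F [-1.   0.2  2. ] w 0.22
 turn [0. 0. 0.]  shift [-0.0006  0.0078 -0.0196]
```

View pics/c10.png

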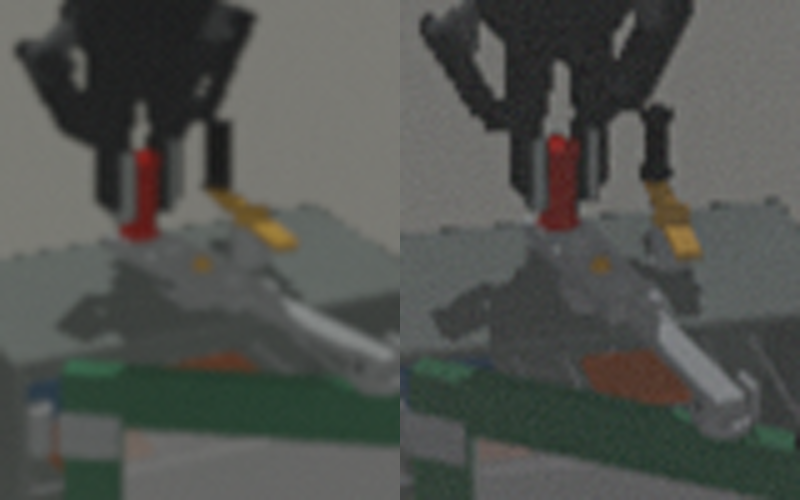

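View pics/w10.png

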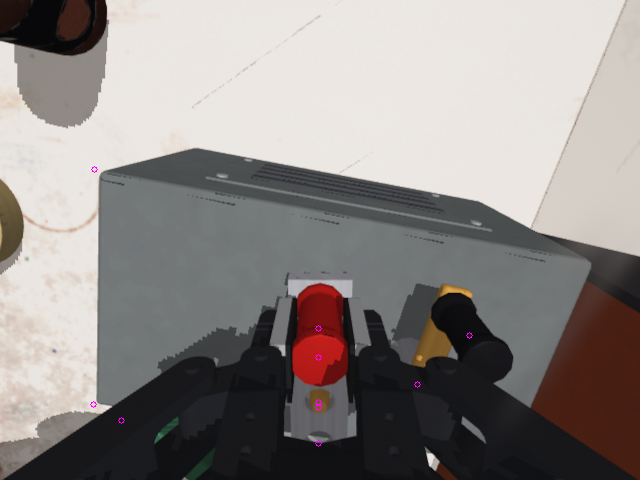

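The bar is seated flat, with the peg showing in the middle hole at (319,402) in the wrist view. I'll release the knob with a small opening, because the post is close by, and then rise.

>>> {"api": "move_arm", "payload": {"series": "0 0 0 0 0 0 -0.3; 0 0 0 0 0 0 -0.3; 0 0 0 0 0 0 -0.3; 0 0 0 0 0 -0.1 -0.3; 0 0 0 0 0 -0.4 -0.3; 0 0 0 0 0 -0.7 -0.3; 0 0 0 0 0 -0.7 -0.3; 0 0 0 0 0 -0.7 -0.3"}}

```text
time: 13.85
tool_pos: [0.561, 0.1879, 0.2696]
tcp_rot: [3.117, 0.362, 0.006]
wrist_force: [-0.2, -0.3, -1.4]
width: 0.35
```

Run:
```python
from two import *
t=list(TH); t[3]=.60; t[4]=.789; m=model(t); look("w11",t)
to(m["post"]+[0,0,.006],13)
```

```text
hinge [169. 346.]
pivot [318. 474.]
knob [318. 263.]
hole [318. 326.]
h1 [318. 358.]
h3 [318. 291.]
peg [318. 329.]
cpivot [389. 309.]
post [418. 264.]
ctl [158. 154.]
cfl [148. 333.]
t 13.9 pos [0.5601 0.1876 0.268 ] xang 13.2 F [ 0.3 -0.6 -0.6] w 0.349
 turn [ 0.002  -0.0004  0.002 ]  shift [ 0.5374 -0.0318  0.6446]
```

View pics/w11.png

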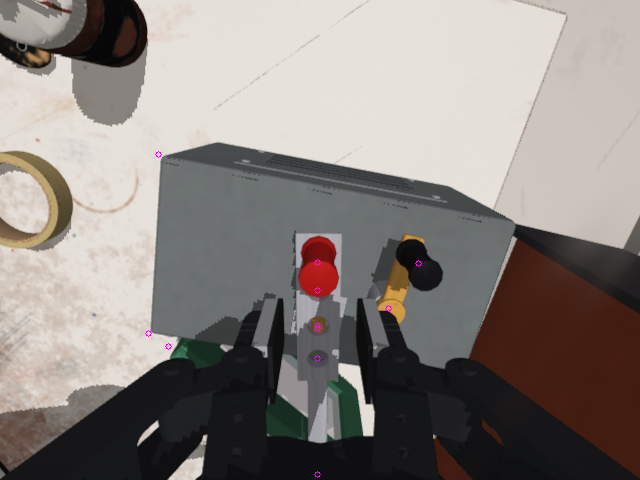

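The knob is free and the brass shows in the middle hole at (318,325), with the near hole empty at (318,358). The post is at (420,262), as predicted. I'll grasp it next.

>>> {"api": "move_arm", "payload": {"series": "0 0 0 0.3 -0.02 0 -0.3; 0 0 0 0.543 -0.035 0 -0.3; 0 0 0 0.543 -0.035 0.1 -0.3; 0 0 0 0.543 -0.035 0.4 -0.3; 0 0 0 0.543 -0.035 0.635 -0.3; 0 0 0 0.543 -0.035 0.635 -0.3; 0 0 0 0.543 -0.035 0.635 -0.95; 0 0 0 0.543 -0.035 0.635 -0.95", "squeeze": 25}}

```text
time: 14.7
tool_pos: [0.6112, 0.2028, 0.203]
tcp_rot: [3.116, 0.361, -0.003]
wrist_force: [-0.0, -1.5, -10.0]
width: 0.175
```

Run:
```python
from two import *
t=list(TH); t[3]=.60; t[4]=.789; m=model(t); look("w12",t)
to(m["post"]+[0,0,.006],13)
s=bot.read_state(); M=R.from_rotvec(s["tcp_rot"]).as_matrix(); p=np.array(s["tool_pos"]); c=m["cpivot"]
print("radius",np.linalg.norm((p-c)[:2]))
c0=np.array([*c[:2],p[2]])
for a in [.1,.2,.35,.5,.65,.8,.85,.9,1.0,1.1,1.2,1.3,1.4,1.5,1.55,1.6]:
    D=R.from_euler("z",-a).as_matrix(); print(a,np.round(np.degrees(a)/120,3),np.round(M.T@(c0+D@(p-c0)-p)*10,3))
```

```text
hinge [ 32. 418.]
knob [188. 329.]
hole [212. 400.]
h1 [216. 440.]
h3 [208. 357.]
peg [210. 405.]
cpivot [300. 383.]
post [321. 336.]
cfl [  4. 402.]
t 14.75 pos [0.6112 0.2028 0.2031] xang 13.2 F [ -1.   -1.5 -11.2] w 0.175
 turn [0.0021 0.0012 0.0019]  shift [ 0.0063  0.0017 -0.0054]
radius 0.040012504982769675
0.1 0.048 [ 0.038  0.011 -0.   ]
0.2 0.095 [ 0.076  0.026 -0.   ]
0.35 0.167 [ 0.128  0.055 -0.   ]
0.5 0.239 [ 0.176  0.091 -0.   ]
0.65 0.31 [0.217 0.135 0.   ]
0.8 0.382 [0.252 0.184 0.   ]
0.85 0.406 [0.262 0.201 0.   ]
0.9 0.43 [0.271 0.219 0.   ]
1.0 0.477 [0.286 0.256 0.   ]
1.1 0.525 [0.297 0.294 0.001]
1.2 0.573 [0.305 0.333 0.001]
1.3 0.621 [0.309 0.373 0.001]
1.4 0.668 [0.308 0.413 0.001]
1.5 0.716 [0.304 0.453 0.001]
1.55 0.74 [0.3   0.473 0.001]
1.6 0.764 [0.296 0.492 0.001]
```

View pics/w12.png

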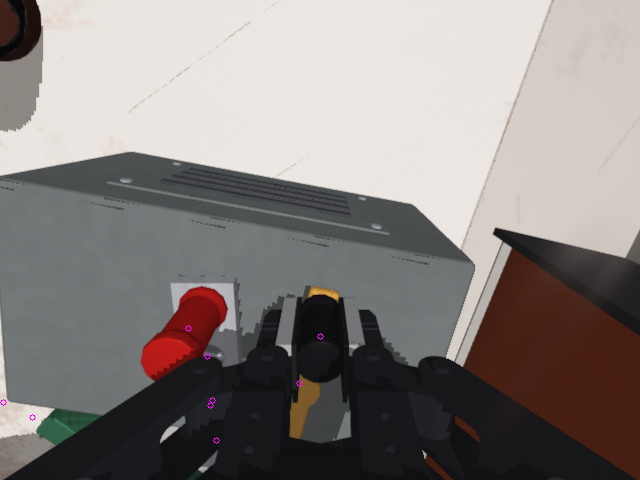

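>>> {"api": "move_arm", "payload": {"series": "0 0 0.048 0.038 0.011 0 -0.95; 0 0 0.095 0.076 0.026 0 -0.95; 0 0 0.167 0.128 0.055 0 -0.95; 0 0 0.239 0.176 0.091 0 -0.95; 0 0 0.31 0.217 0.135 0 -0.95; 0 0 0.382 0.252 0.184 0 -0.95; 0 0 0.43 0.271 0.219 0 -0.95; 0 0 0.43 0.271 0.219 0 -0.95"}}

```text
time: 15.55
tool_pos: [0.6422, 0.1874, 0.2031]
tcp_rot: [2.962, -1.032, -0.002]
wrist_force: [-4.1, -0.7, -9.7]
width: 0.17
```

Run:
```python
from two import *
t=list(TH); t[3]=.60; t[4]=.789; t[5]-=.9; m=model(t); look("w13",t)
to(m["post"]+[0,0,.006],13.2-51.6)
s=bot.read_state(); M=R.from_rotvec(s["tcp_rot"]).as_matrix(); p=np.array(s["tool_pos"]); c=m["cpivot"]
print("radius",np.linalg.norm((p-c)[:2]), np.arctan2(p[1]-c[1],p[0]-c[0])-TH[2])
c0=np.array([*c[:2],p[2]])
for a in [.1,.2,.3,.4,.5,.6,.65,.7]:
    D=R.from_euler("z",-a).as_matrix(); print(a,np.round(np.degrees(a)/120,3),np.round(M.T@(c0+D@(p-c0)-p)*10,3))
```

```text
knob [173. 424.]
hole [273. 445.]
h1 [311. 468.]
h3 [233. 421.]
peg [273. 450.]
cpivot [297. 384.]
post [318. 337.]
ctl [ 20. 434.]
t 15.6 pos [0.6421 0.1876 0.2031] xang -38.3 F [ -3.4  -2.1 -10.7] w 0.175
 turn [ 0.0027 -0.0004  0.0012]  shift [ 0.0089 -0.0015 -0.0054]
radius 0.039643993717803264 -0.9418220141393178
0.1 0.048 [0.038 0.011 0.   ]
0.2 0.095 [0.075 0.025 0.   ]
0.3 0.143 [0.11  0.044 0.   ]
0.4 0.191 [0.143 0.065 0.   ]
0.5 0.239 [0.174 0.09  0.001]
0.6 0.286 [0.203 0.118 0.001]
0.65 0.31 [0.216 0.133 0.001]
0.7 0.334 [0.228 0.148 0.001]
```

View pics/w13.png

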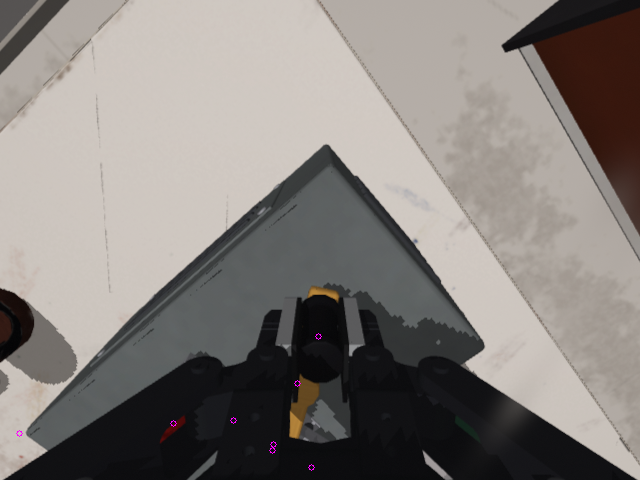

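>>> {"api": "move_arm", "payload": {"series": "0 0 0.048 0.038 0.011 0 -0.95; 0 0 0.095 0.075 0.025 0 -0.95; 0 0 0.143 0.11 0.044 0 -0.95; 0 0 0.191 0.143 0.065 0 -0.95; 0 0 0.239 0.174 0.09 0 -0.95; 0 0 0.286 0.203 0.118 0 -0.95; 0 0 0.305 0.214 0.131 0 -0.95; 0 0 0.305 0.214 0.131 0 -0.95"}}

```text
time: 16.4
tool_pos: [0.6503, 0.165, 0.2031]
tcp_rot: [2.491, -1.906, -0.001]
wrist_force: [-5.2, 2.3, -12.0]
width: 0.179
```

```bash
cat > c.py <<'E'
from two import *
t=list(TH); t[3]=.60; t[4]=.789; t[5]=-1.571; m=model(t); look("w14",t); two("c14",t)
to(m["post"]+[0,0,.006],-77)
s=bot.read_state(); M=R.from_rotvec(s["tcp_rot"]).as_matrix(); p=np.array(s["tool_pos"]); c=m["cpivot"]
print("radius",np.linalg.norm((p-c)[:2]), np.arctan2(p[1]-c[1],p[0]-c[0])-TH[2])
c0=np.array([*c[:2],p[2]])
for a in [.03,.06,.1,.15]:
    D=R.from_euler("z",-a).as_matrix(); print(a,np.round(np.degrees(a)/120,3),np.round(M.T@(c0+D@(p-c0)-p)*10,3))
E
python3 c.py
```

```text
pivot [579. 446.]
knob [221. 477.]
hole [331. 445.]
h1 [379. 446.]
h3 [283. 444.]
peg [332. 451.]
cpivot [299. 385.]
post [317. 337.]
t 16.55 pos [0.6503 0.165  0.2031] xang -74.8 F [ -5.7   0.3 -12.3] w 0.175
 turn [ 0.002  -0.0014  0.0184]  shift [ 0.0057 -0.007  -0.0051]
radius 0.03919126246634293 -1.560711958418823
0.03 0.014 [0.011 0.003 0.   ]
0.06 0.029 [0.023 0.006 0.   ]
0.1 0.048 [0.038 0.01  0.   ]
0.15 0.072 [0.056 0.016 0.   ]
```

View pics/c14.png

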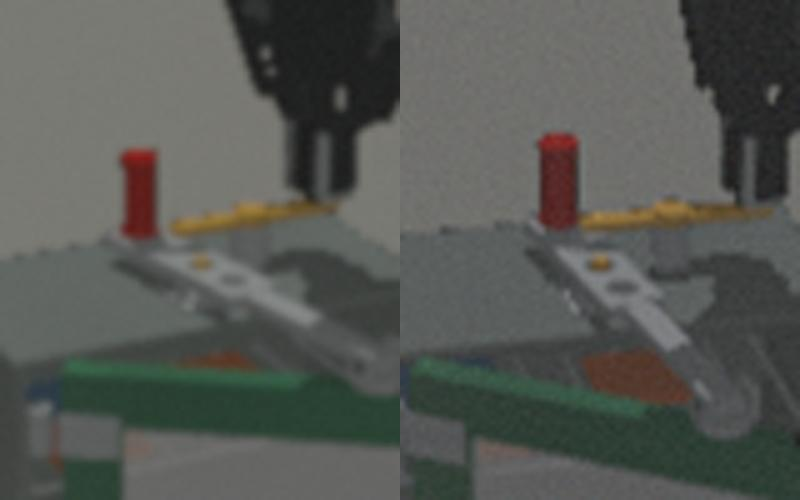

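The arm lies over the bar and no end stop has shown in the force yet, so I'll turn a little further to find it.

>>> {"api": "move_arm", "payload": {"series": "0 0 0.014 0.011 0.003 0 -0.95; 0 0 0.029 0.023 0.006 0 -0.95; 0 0 0.048 0.038 0.01 0 -0.95; 0 0 0.048 0.038 0.01 0 -0.95; 0 0 0.048 0.038 0.01 0 -0.95; 0 0 0.048 0.038 0.01 0 -0.95; 0 0 0.048 0.038 0.01 0 -0.95; 0 0 0.048 0.038 0.01 0 -0.95"}}

```text
time: 17.35
tool_pos: [0.65, 0.1646, 0.2033]
tcp_rot: [2.397, -2.029, -0.005]
wrist_force: [-7.3, 10.3, -12.2]
width: 0.177
```

```bash
python3 c.py
```

```text
pivot [600. 425.]
knob [239. 482.]
hole [347. 443.]
h1 [395. 441.]
h3 [298. 445.]
peg [347. 448.]
cpivot [307. 385.]
post [316. 336.]
t 17.5 pos [0.65   0.1646 0.2032] xang -80.5 F [ -6.5  10.  -12.4] w 0.176
 turn [ 0.0014  0.0009 -0.0291]  shift [ 0.0011 -0.0115 -0.0038]
radius 0.03884191919099873 -1.5717378726513067
0.03 0.014 [ 0.012  0.002 -0.   ]
0.06 0.029 [ 0.023  0.003 -0.   ]
0.1 0.048 [ 0.038  0.007 -0.   ]
0.15 0.072 [ 0.057  0.011 -0.   ]
```

The tool moved 0.4 mm for 3.8 mm commanded, with 10 N pushing back. That is the end stop, at an estimated 1.57. I'll release and rise.

>>> {"api": "move_arm", "payload": {"series": "0 0 0 0 0 0 -0.3; 0 0 0 -0.03 0 0 -0.3; 0 0 0 -0.03 0 0 -0.3; 0 0 0 -0.03 0 -0.1 -0.3; 0 0 0 -0.03 0 -0.5 -0.3; 0 0 0 -0.03 0 -1 -0.3; 0 0 0 -0.03 0 -1 -0.3; 0 0 0 -0.03 0 -1 -0.3"}}

```text
time: 18.3
tool_pos: [0.6537, 0.164, 0.3093]
tcp_rot: [-2.391, 2.032, -0.013]
wrist_force: [0.1, 0.6, -1.1]
width: 0.347
```

```bash
sed -i 's/14/15/g' c.py; python3 c.py
```

```text
hinge [370. 432.]
pull [557. 297.]
pivot [504. 327.]
knob [266. 359.]
hole [336. 340.]
h1 [368. 338.]
h3 [304. 341.]
peg [336. 342.]
cpivot [309. 294.]
post [315. 253.]
ctl [220. 432.]
cfl [359. 444.]
t 18.45 pos [0.6513 0.1636 0.3035] xang -80.7 F [-0.6  0.1 -0.5] w 0.348
 turn [ 0.0005 -0.002  -0.0311]  shift [-0.0147 -0.0016  0.9993]
radius 0.04005885929216576 -1.5971704889184966
0.03 0.014 [0.012 0.002 0.   ]
0.06 0.029 [0.024 0.004 0.   ]
0.1 0.048 [0.039 0.008 0.   ]
0.15 0.072 [0.059 0.013 0.   ]
```

View pics/c15.png

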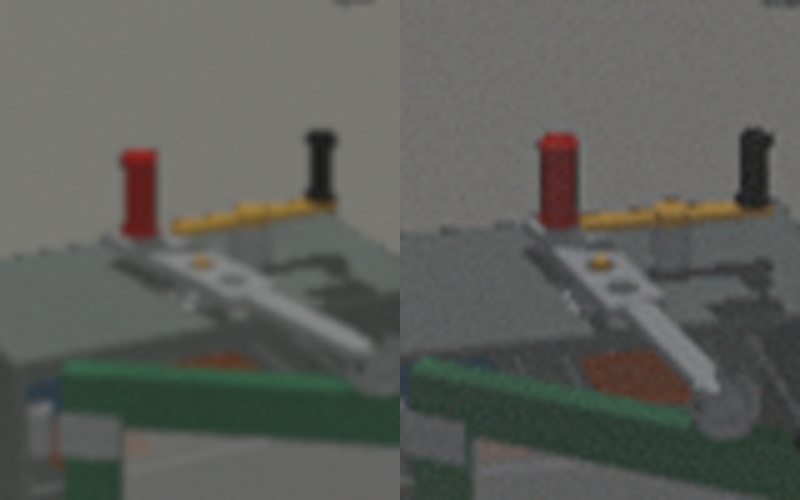

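View pics/w15.png

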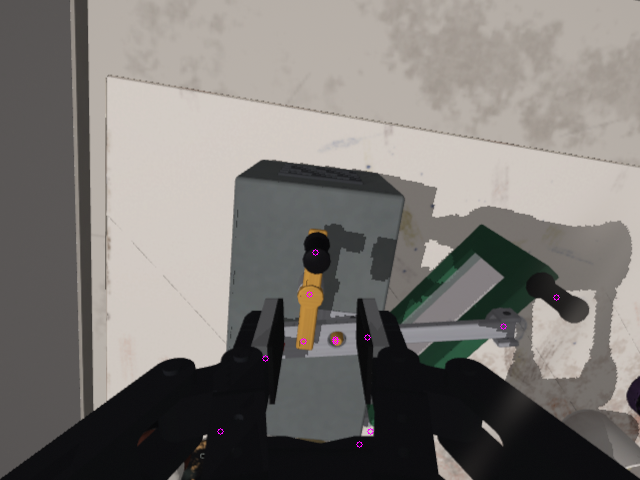

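```bash
python3 -c "
from workcell import bot,viewer
import cv2
cv2.imwrite('pics/fin.png',viewer.read_camera('scene')['pixels'][:,:,::-1])
print(bot.finish_job())"
```

```text
the job is handed in; nothing more can be done
None
```

View pics/fin.png

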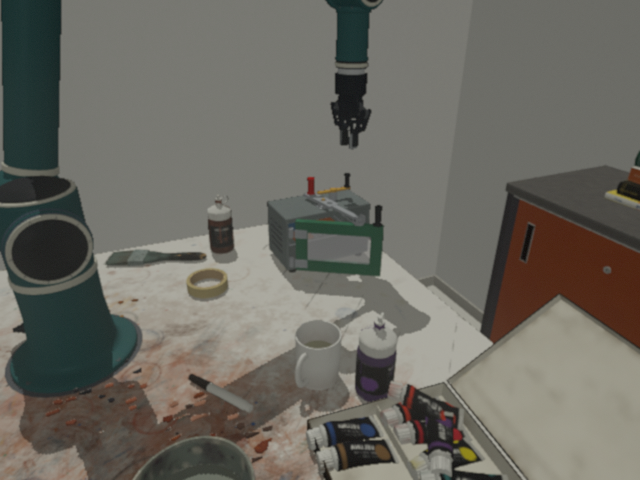

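The door is propped open at the middle setting and the catch is turned across the bar. I swung the door to about 0.60 by its pull, lifted the bar by the red knob and lowered its middle hole over the peg. Then I turned the catch by its post until it stopped.

**Last checks:**
- **Bar:** the brass peg shows in the middle hole and the bar lies flat.
- **Catch:** its arm lies across the bar. At the end of its travel it moved 0.4 mm for 3.8 mm commanded, with 10 N pushing back, at an estimated 1.57.
- **Robot and bystanders:** the gripper is clear above the cupboard with wrist force near zero. Both bottles and the mug still stand where they were. I handed in at about 18.5 s.

**What disagreed:** my first position estimate, from the fixed cameras, was about 5 mm off what the wrist camera showed. I refitted from the wrist pictures and used those for every grasp. While I held the catch post, the wrist also read a steady 10–12 N downward that I didn't explain; it disappeared when I let go.

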